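# Open the caught ink chest and hold its lid up

## Robot

A 6-joint arm with a two-finger parallel gripper is mounted at the origin on the work surface. World frame = base frame: x ahead of the robot, y to its left, z up, the work surface at z = 0. Lengths are in m, angles in rad, forces in N, time in s.
With the tool pointing down it reaches from about 0.275 to 0.85 m from the base axis. Payload 19 kg.
Tool frame: the origin (TCP) lies on the mounting face of the last link; the fingertips stand 173 mm ahead of it and the grasp point (between the pads) lies 155 mm ahead of it (env.tcp_to_tips is the distance from the TCP to the fingertips, in m); z points along the fingers, y is the line along which they close (so a half turn about z gives the same grasp; the last joint's range is limited). The gripper opens to 85 mm and grips with 20 to 120 N. Pads are 22 mm wide; open, the fingers measure 114 mm over their backs; the gripper's body (76 mm by 85 mm) begins 54 mm behind the grasp point. The pads swing forward as they close: fully open they stand 13 mm farther back than shut.
Start: joints at [-1.356, 0.15, 1.437, -0, 1.554, -0.134], TCP at [0.196, -0.54, 0.405] pointing down, gripper open.
Joint ranges: [-2.8, 2.8], [-0.68, 2.1], [0.12, 2.68], [-1.39, 4.53], [0.16, 2.79], [-2.81, 2.81]. Speed limits (rad/s): [1.89, 1.89, 2.22, 3.01, 3.01, 3.01].

## Interface

Orientations are given as [roll, pitch, yaw] about the fixed x, y, z axes, in that order (R = Rz(yaw) Ry(pitch) Rx(roll)).
In Python, from bench import env gives the robot as it stands.
- The arm moves only by the tool arm_command, never from a script. Its argument "moves" is a list of rows, each an object with "twist": the turn, a rotation vector about the tool's x, y, z normalised to -1 to 1, where 1 is 180 degrees, a list of three; "translation": the shift along the tool's x, y, z normalised to -1 to 1, where 1 is 0.3 m, a list of three; "gripper": the gripper command: -1 is shut, 1 is fully open, values between are in proportion. In form: [{"twist": [wx, wy, wz], "translation": [dx, dy, dz], "gripper": gripper}, ...]. A call has exactly 10 rows; each row is the pose to reach, as a shift and turn from the pose commanded when the call began, along the tool's axes at that moment, turning the shorter way round; what a row does not reach only later rows make up. A row lasts 1/8 s, in which the tool goes at most 62.5 mm and 10.7 degrees, less where a joint would pass 70% of its speed; a pose out of reach is approached as far as the arm can. A call with a number of a shift or a turn outside -1 to 1 is refused whole. A call with a gripper value outside its range is refused whole. The fingers move at their own pace and stop on an object; the grip force is fixed at half the most. Time passes only in rows, so rows that repeat a pose let the fingers close, or fill a call up. It gives the time, the measured TCP pose, the force, the opening and the grip force at its end, in the units of the state.
- env.observe(): the state, without advancing time (a new reading comes with each control period).
- env.get_image(name): name is "scene" or "top"; returns a dict with "color" (384x512x3 uint8, red, green, blue), "vfov" (degrees; the focal length in pixels is half the picture's height over the tangent of half this angle, whatever the lens; pixels are square), "cx", "cy" (the principal point, pixels), "dist" ([k1, k2, p1, p2, k3] as OpenCV has them; the pictures are not rectified), "R" (3x3) and "t" (3): a world point X has camera coordinates R X + t. Camera axes: x right, y down, z forward; pixel columns grow to the right and rows downward; lengths in m; the calibration is good to about 2 mm. A picture is of the moment at which its call begins. There is no depth.
- env.sign_off(): hands the job in; it is judged then, once.
The state is a dict: "time_s": time; "joints": joint angles; "dq": joint speeds; "effort": joint torques, N m; "tool_pos": TCP position; "tcp_rot": TCP orientation; "contact_force": force on the tool from outside, world axes, zero at the start; "ft_torque": the same for the moment, N m; "gripper_width": opening from 0.0 (shut) to 1.0 (fully open); "grasp_force": force on a finger pad.
Only numpy, scipy, OpenCV 4.12 (cv2) and the standard library are available. Lean on these libraries where they do the work, as an engineer would, in place of code of your own. Each camera call takes 0.05 s, during which the arm holds its last target. There are 200 camera calls.

## Task

The work lamp hangs over the lid of the wooden ink chest: swing its stiff arm round so that lamp head and arm no longer overhang the chest, and leave it there. Then try the lid by its handle before touching the catch; if it is caught, do not force it, but slide the catch on the chest's right side out and lift again. Finish holding the lid up, about half open (45 degrees), with the gripper still on it (it falls shut if let go), and leave the other things on the table where they stand.

Things in the scene. Friction and masses are not known exactly. Their poses are not given: they have to be found in the camera images.
- chest: plywood ink chest fixed to the table, 200 (x) x 300 (y) x 120 mm high with its lid shut; origin under its centre, on the table; its -x side is the front (the handle side, facing the robot, yaw within 0.25 rad), +y its left. It must be read: place and yaw differ each time. On its right side (-y) a dark steel catch housing 60 (x) x 72 (y) mm with its top 120 mm above the table, centred at (-50, -189) mm.
- lid (a joint): hinge angle of the lid in rad: 0 shut, grows as the front edge rises, hard stop at 1.25. The lid is a plywood panel 200 x 300 x 20 mm, about 0.6 kg (0.4 to 0.8), and falls shut from any angle when let go. When caught by the catch it lifts only about 0.03 to 0.05 rad (8 to 12 mm at the handle) and then resists; when free it rises easily (2 to 5 N at the handle). Whether it is caught cannot be seen; only a tug tells.
- lid_handle (a point): middle of the lid's steel handle bar: a round bar 10 mm thick and 100 mm long parallel to the chest's y, 45 mm in front of the lid's front edge and, shut, 110 mm above the table, with free space in front, above and below. It is 245 mm from the hinge axis. The bar can be pinched from above across x and turns in the fingers as the lid rises. Gap between bar and lid edge 40 mm.
- lid_hinge (a point): middle of the lid's hinge axis, at the back (+x) edge of the chest 110 mm above the table; the axis runs along the chest's y.
- latch (a joint): travel of the slide catch in m: 0 is fully in, 0.025 fully out (stop). It slides towards the chest's -y (away from the lid), against about 2 N (more while the lid is being pulled up), and stays where it is left. It starts within 4 mm of fully in. Fully out (over 0.021) always frees the lid. Its hidden tongue is worn by an unknown amount, so at the start the lid may be caught or free.
- latch_tab (a point): centre of the top of the catch's upright steel tab: 26 (x) x 16 (y) x 35 mm high, standing on the catch housing, its top 155 mm above the table; with the catch fully in it stands at (-50, -178) mm from the chest's origin. The lid's edge is 20 mm to its +y side, 35 mm lower than the tab's top.
- lamp_neck (a point): centre of the top of the lamp head's neck, an upright cylinder 28 mm across, top 320 mm above the table, free from 288 to 320 mm for gripping from above. Below it a round grey shade 100 mm across whose lower rim is 195 mm above the table. The lamp arm, a 14 mm level tube at 262 mm height, joins the neck to the pivot 230 mm away. Lamp head and arm clear the chest when this point lies more than 200 mm to the chest's +y (its half-width 150 plus the shade's radius 50).
- lamp_pivot (a point): the lamp arm's pivot, on the upright axis of the lamp post, 262 mm above the table. The post stands to the left (+y) of the chest on a fixed round foot 110 mm across and does not move.
- lamp_arm (a joint): swing of the lamp arm in rad about the pivot, growing clockwise seen from above; near 0 the arm points along the chest's -y, over the lid, near 1.57 it points to the front (-x, towards the robot) and is clear of the chest; range -0.1 to 2.2. Stiff (about 2.5 N at the head) and stays where it is left.
- tin_a: bystander: steel tin 84 mm across, 60 mm high, between chest and lamp; origin under its centre
- tin_b: bystander: plastic ink tin 68 mm across, 55 mm high, right of the chest behind the catch; origin under its centre
- jar: bystander: white jar 72 mm across, 110 mm high, to the right of the chest; origin under its centre
- cup: bystander: steel cup 80 mm across, 80 mm high, behind the chest; origin under its centre
- flask: bystander: white bottle 70 mm across, 170 mm high, far left; origin under its centre
- knife: bystander: ink spatula 200 mm long lying in front of the chest on the right; origin under its middle
- brush: bystander: brush 180 mm long lying front left; origin under its middle

How it is judged:
By the outcome, as a careful person would: the job done as asked, in the order asked, and still so for the second after the job is handed in, while the arm keeps its last pose, push and grip.
It also fails if it takes over 72 s, if anything falls off the work surface, if the arm or the gripper's body presses on something with over 40 N, if the wrist force passes 120 N, or if a joint passes its speed limit or range.

## Working session

There is one attempt and no reset: what is moved stays moved. The work goes in short steps, Python scripts to look and compute and a tool call to move; the robot and the scene stay as the last step left them, time stands still between calls to the robot, and variables do not carry over. Pictures are saved under pics/ and viewed, at most 10 in all, crops included, and the job is handed in when it is done.

Besides the shell and the picture viewer there is one more tool, called after "Call:" as name([rows], argument=value, ...), one row to a line, values as JSON. arm_command: Moves the arm, as the interface text tells. Scaled input: -1 to 1 covers 0.3 m each way for a shift and 180 degrees each way for a turn. Its arguments: {"type":"object","properties":{"moves":{"type":"array","items":{"type":"object","properties":{"twist":{"type":"array","items":{"type":"number","minimum":-1,"maximum":1}},"translation":{"type":"array","items":{"type":"number","minimum":-1,"maximum":1}},"gripper":{"type":"number"}}}}},"required":["moves"]}

```bash
mkdir -p pics; ls; cat > h.py <<'E'
import numpy as np, cv2
from bench import env
def K(im):
    f=im["color"].shape[0]/2/np.tan(np.radians(im["vfov"])/2)
    return np.array([[f,0,im["cx"]],[0,f,im["cy"]],[0,0,1]])
def ray(im,uv):
    p=cv2.undistortPoints(np.array([[uv]],float),K(im),np.array(im["dist"]))[0,0]
    R=np.array(im["R"]);t=np.array(im["t"])
    d=R.T@np.array([p[0],p[1],1]); return -R.T@t,d/np.linalg.norm(d)
def plane(im,uv,z):
    o,d=ray(im,uv); return o+d*(z-o[2])/d[2]
def proj(im,X):
    r,_=cv2.Rodrigues(np.array(im["R"]))
    return cv2.projectPoints(np.array(X,float).reshape(-1,1,3),r,np.array(im["t"],float),K(im),np.array(im["dist"]))[0][:,0]
E
python3 - <<'E'
from h import *
import pickle
for n in("scene","top"):
    im=env.get_image(n); pickle.dump(im,open(n+".pkl","wb"))
    cv2.imwrite(f"pics/{n}0.png",cv2.resize(im["color"][:,:,::-1],(800,600)))
    o,d=ray(im,(256,192)); print(n,o,d,im["vfov"],im["dist"])
print(env.observe(), env.tcp_to_tips)
E
```

```text
pics
scene [ 1.20366697 -0.09747196  1.29749435] [-0.50429175  0.07038082 -0.86066042] 55.32966257374697 [-0.0635529  0.         0.         0.         0.       ]
top [ 0.30792683 -0.01457279  1.71559574] [ 0.16339486  0.02622756 -0.98621206] 49.15589584699451 [-0.11548136  0.          0.          0.          0.        ]
{'time_s': 0.1, 'joints': array([-1.35600409e+00,  1.50923889e-01,  1.43793220e+00,  1.65812804e-05,
        1.55379887e+00, -1.34025297e-01]), 'dq': array([-0.00092391, -0.00161732, -0.00084662, -0.00023883,  0.00104089,
       -0.00193513]), 'effort': array([ 5.99973660e-03, -7.14379907e+01, -5.71794963e+01, -3.00761922e-04,
        7.10458888e-03, -1.78755847e-06]), 'tool_pos': array([ 0.1964911 , -0.54035374,  0.40415994]), 'tcp_rot': array([-3.14054209e+00, -1.58379727e-04,  3.48817162e-01]), 'contact_force': array([ 0.53094862,  0.1026699 , -0.07572805]), 'ft_torque': array([-0.01461187,  0.01238287, -0.00526163]), 'grasp_force': 0.0, 'gripper_width': 1.0024795899749541} 0.1734
```

View pics/scene0.png

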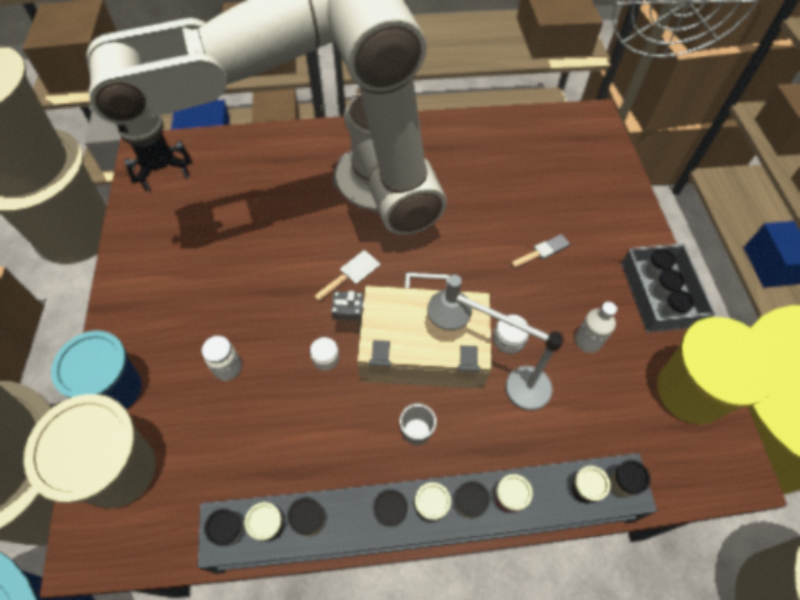

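View pics/top0.png

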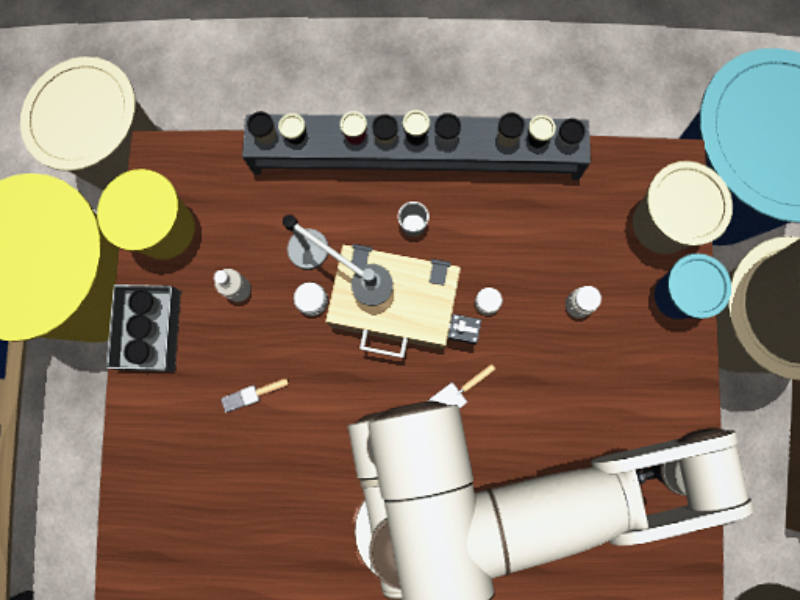

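The scene and top views (800 px) show the lamp head at (370,280) in the top view, over the lid. The lid corners are near (343,245), (460,266), (446,346) and (327,322). The handle bar runs (362,350)–(404,356), the tab is near (465,327), and the lamp post top is at (290,222) with its foot near (307,248).

```bash
python3 - <<'E'
from h import *
import pickle
T=pickle.load(open("top.pkl","rb"));S=pickle.load(open("scene.pkl","rb"))
c=T["color"]; hsv=cv2.cvtColor(c,cv2.COLOR_RGB2HSV)
m=((hsv[...,0]>14)&(hsv[...,0]<32)&(hsv[...,1]>50)&(hsv[...,2]>150)).astype(np.uint8)
m[:, :200]=0;m[:150]=0;m[230:]=0;m[:,300:]=0
n,l,st,_=cv2.connectedComponentsWithStats(m); m=(l==1+np.argmax(st[1:,4])).astype(np.uint8)
ct=max(cv2.findContours(m,0,1)[0],key=cv2.contourArea)[:,0]
W=np.array([plane(T,p,0.12)[:2] for p in ct])
r=cv2.minAreaRect((W*1000).astype(np.float32)); print("lid",r)
k=.64
cor=[plane(T,np.array(p)*k,.12)[:2] for p in [(343,245),(460,266),(446,346),(327,322)]]
print(np.round(cor,4),np.mean(cor,0))
a=[plane(T,np.array(p)*k,.11)[:2] for p in [(361,350),(404,356.5)]];print("bar",a)
print("neck top",plane(T,np.array((370,276))*k,.32), "scene",plane(S,np.array((453,282))*k,.32))
print("post top",plane(T,np.array((290,222))*k,.28),"scene",plane(S,np.array((554,340))*k,.28))
print("foot",plane(T,np.array((307,248))*k,.01),"scene",plane(S,np.array((530,388))*k,.01))
print("tab",plane(T,np.array((465,327))*k,.155))
A=c[140:250,175:325,::-1];B=S["color"][165:275,200:380,::-1]
cv2.imwrite("pics/t1.png",cv2.resize(A,None,fx=5,fy=5,interpolation=2)); cv2.imwrite("pics/s1.png",cv2.resize(B,None,fx=4.4,fy=4.4,interpolation=2))
E
```

```text
lid ((588.8667602539062, 45.93791961669922), (302.4462585449219, 198.23130798339844), 79.83364868164062)
[[ 0.7094  0.174 ]
 [ 0.6608 -0.1195]
 [ 0.4607 -0.0869]
 [ 0.5141  0.2063]] [0.5862507  0.04350297]
bar [array([0.44770871, 0.12112406]), array([0.43389557, 0.01518819])]
neck top [0.5907747  0.08892405 0.32      ] scene [0.60049911 0.09416244 0.32      ]
post top [0.72136842 0.27863731 0.28      ] scene [0.73329396 0.28121309 0.28      ]
foot [0.72735322 0.28378676 0.01      ] scene [0.72844551 0.29104863 0.01      ]
tab [ 0.50384486 -0.13026428  0.155     ]
```

View pics/t1.png

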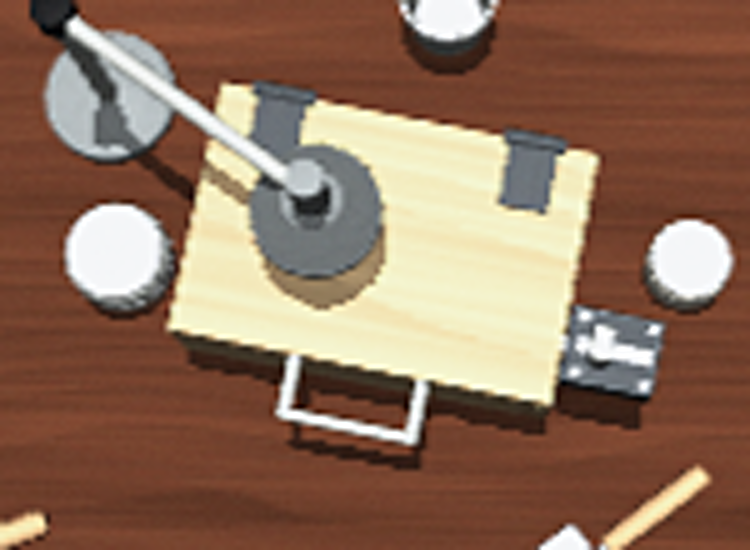

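View pics/s1.png

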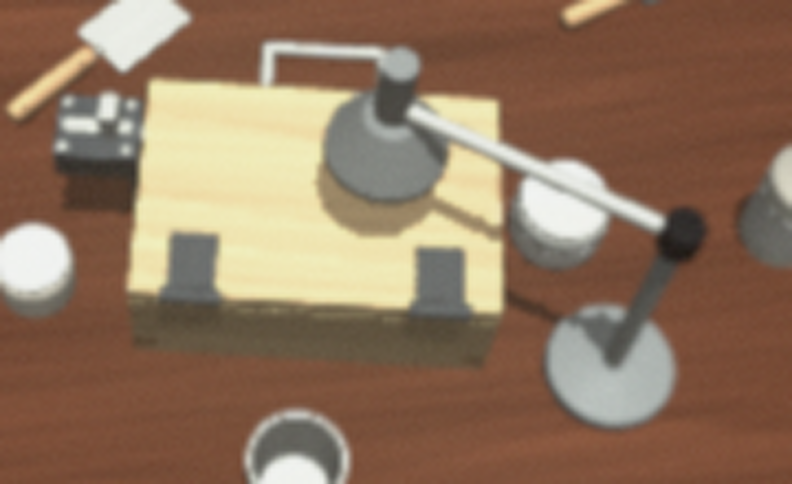

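The crops show the neck top at t1 (307,178) / s1 (401,65), the bar at t1 (283,413)–(413,440), the tab at t1 (602,340) / s1 (108,107), and the foot at t1 (110,95) / s1 (610,367).

```bash
cat >> h.py <<'E'
def tri(im1,a,im2,b):
    o1,d1=ray(im1,a);o2,d2=ray(im2,b)
    s=np.linalg.lstsq(np.c_[d1,-d2],o2-o1,rcond=None)[0]
    p,q=o1+s[0]*d1,o2+s[1]*d2; return (p+q)/2,np.linalg.norm(p-q)
def Rm(rpy):
    from scipy.spatial.transform import Rotation as Q
    return Q.from_euler("xyz",rpy)
E
python3 - <<'E'
from h import *
import pickle
T=pickle.load(open("top.pkl","rb"));S=pickle.load(open("scene.pkl","rb"))
t=lambda x,y:((x+.5)/5-.5+175,(y+.5)/5-.5+140)
s=lambda x,y:((x+.5)/4.4-.5+200,(y+.5)/4.4-.5+165)
np.set_printoptions(precision=4,suppress=True)
cs=[(225,85),(598,155),(553,405),(170,330)]
P=np.array([plane(T,t(*p),.12)[:2] for p in cs]);print("lid",P,P.mean(0))
for i in range(4):
    d=P[(i+1)%4]-P[i];print(np.hypot(*d),np.degrees(np.arctan2(d[1],d[0])))
P=np.array([plane(S,s(*p),.12)[:2] for p in [(148,80),(500,100),(503,312),(130,292)]]);print("lidS",P,P.mean(0))
for i in range(4):
    d=P[(i+1)%4]-P[i];print(np.hypot(*d),np.degrees(np.arctan2(d[1],d[0])))
b=np.array([plane(T,t(*p),.11)[:2] for p in [(283,413),(413,440)]]);print("bar",b,b.mean(0),np.arctan2(*(b[0]-b[1])))
print("neck",plane(T,t(307,178),.32),plane(S,s(401,65),.32),tri(T,t(307,178),S,s(401,65)))
print("post",tri(T,t(52,8),S,s(685,236)),plane(T,t(52,8),.27),plane(S,s(685,236),.27))
print("foot",plane(T,t(110,95),.012),plane(S,s(610,367),.012))
print("tab",plane(T,t(602,340),.155),plane(S,s(108,104),.155),tri(T,t(602,340),S,s(108,104)))
o=np.array([.5885,.046])
for yaw in(-.18,):
    R=np.array([[np.cos(yaw),-np.sin(yaw)],[np.sin(yaw),np.cos(yaw)]])
    for n,p in dict(handle=(-.145,0),tab=(-.05,-.178),hinge=(.1,0),clear=(0,.2)).items(): print(n,o+R@p)
E
```

```text
lid [[ 0.7102  0.1738]
 [ 0.6594 -0.1187]
 [ 0.4639 -0.0859]
 [ 0.5159  0.209 ]] [0.5873 0.0445]
0.2968375519580576 -99.87180639858082
0.19818884027407205 170.47905615751526
0.29943974472709106 80.00525644767987
0.19754750467900545 -10.27433851701499
lidS [[ 0.4641 -0.0822]
 [ 0.5169  0.2162]
 [ 0.7118  0.1801]
 [ 0.6615 -0.1135]] [0.5886 0.0502]
0.3030652464986383 79.96550422984583
0.19823508251905766 -10.509105308861233
0.29782500661384254 -99.7232510908383
0.19987860042195973 170.99824808105282
bar [[0.4546 0.1207]
 [0.4359 0.0204]] [0.4453 0.0706] 0.1844361973876123
neck [0.5957 0.0918 0.32  ] [0.5967 0.0975 0.32  ] (array([0.5963, 0.0947, 0.3196]), np.float64(0.005716775542343336))
post (array([0.7292, 0.2859, 0.2662]), np.float64(0.004227467379949578)) [0.7275 0.283  0.27  ] [0.7312 0.2867 0.27  ]
foot [0.7274 0.283  0.012 ] [0.7276 0.2871 0.012 ]
tab [ 0.51   -0.1205  0.155 ] [ 0.5059 -0.1175  0.155 ] (array([ 0.5093, -0.1188,  0.1609]), np.float64(0.002634747976334579))
handle [0.4458 0.072 ]
tab [ 0.5074 -0.1202]
hinge [0.6869 0.0281]
clear [0.6243 0.2428]
```

Call:
arm_command([
  {"twist": [0, 0, 0], "translation": [0.1, -0.08, -0.3], "gripper": 1},
  {"twist": [0, 0, 0], "translation": [0.2, -0.16, -0.55], "gripper": 1},
  {"twist": [0, 0, 0], "translation": [0.35, -0.27, -0.55], "gripper": 1},
  {"twist": [0, 0, 0], "translation": [0.5, -0.39, -0.55], "gripper": 1},
  {"twist": [0, 0, 0], "translation": [0.65, -0.5, -0.55], "gripper": 1},
  {"twist": [0, 0, 0], "translation": [0.8, -0.62, -0.55], "gripper": 1},
  {"twist": [0, 0, 0], "translation": [0.9, -0.7, -0.55], "gripper": 1},
  {"twist": [0, 0, 0], "translation": [0.99, -0.77, -0.55], "gripper": 1},
  {"twist": [0, 0, 0], "translation": [0.99, -0.77, -0.55], "gripper": 1},
  {"twist": [0, 0, 0], "translation": [0.99, -0.77, -0.55], "gripper": 1},
])

```text
time_s: 1.35
tool_pos: [0.3966, -0.2221, 0.5695]
tcp_rot: [-3.141, 0.0, 0.349]
contact_force: [-0.2, 0.0, 0.1]
gripper_width: 0.997
grasp_force: 0.0
```

Call:
arm_command([
  {"twist": [0, 0, -0.03], "translation": [0.15, -0.12, 0], "gripper": 1},
  {"twist": [0, 0, -0.06], "translation": [0.3, -0.23, 0], "gripper": 1},
  {"twist": [0, 0, -0.09], "translation": [0.45, -0.35, 0], "gripper": 1},
  {"twist": [0, 0, -0.12], "translation": [0.6, -0.47, 0], "gripper": 1},
  {"twist": [0, 0, -0.15], "translation": [0.75, -0.58, 0], "gripper": 1},
  {"twist": [0, 0, -0.18], "translation": [0.88, -0.68, 0], "gripper": 1},
  {"twist": [0, 0, -0.195], "translation": [0.98, -0.76, 0], "gripper": 1},
  {"twist": [0, 0, -0.195], "translation": [0.98, -0.76, 0], "gripper": 1},
  {"twist": [0, 0, -0.195], "translation": [0.98, -0.76, 0], "gripper": 1},
  {"twist": [0, 0, -0.195], "translation": [0.98, -0.76, 0], "gripper": 1},
])

```text
time_s: 2.6
tool_pos: [0.5947, 0.0916, 0.57]
tcp_rot: [3.141, -0.0, 0.959]
contact_force: [0.3, 0.0, 1.0]
gripper_width: 0.999
grasp_force: 0.0
```

```bash
cat >> h.py <<'E'
def go(pts,z0=None):
    """pts: list of (x,y,z,yaw[,tilt]) TCP targets -> normalised rows from the present pose"""
    from scipy.spatial.transform import Rotation as Q
    s=env.observe(); R0=Rm(s["tcp_rot"])
    print("t",s["time_s"],"pos",np.round(s["tool_pos"],4),"rot",np.round(s["tcp_rot"],4),"F",np.round(s["contact_force"],1),"g",round(s["gripper_width"],3),s["grasp_force"])
    for p in pts:
        Rt=Q.from_euler("z",p[3])*Q.from_euler("y",p[4] if len(p)>4 else 0)*Q.from_euler("x",np.pi)
        print(np.round((R0.inv()*Rt).as_rotvec()/np.pi,3).tolist(),np.round(R0.inv().apply(np.array(p[:3])-s["tool_pos"])/.3,3).tolist())
E
python3 - <<'E'
from h import *
go([(.596,.0945,.57,.96),(.596,.0945,.465,.96)])
E
```

```text
t 2.6 pos [0.5947 0.0916 0.57  ] rot [ 3.1413e+00 -1.0000e-04  9.5940e-01] F [0.3 0.  1. ] g 0.999 0.0
[0.0, -0.0, -0.0] [0.01, -0.002, 0.0]
[0.0, -0.0, -0.0] [0.01, -0.002, 0.35]
```

Call:
arm_command([
  {"twist": [0, 0, 0], "translation": [0.01, 0, 0.1], "gripper": 1},
  {"twist": [0, 0, 0], "translation": [0.01, 0, 0.2], "gripper": 1},
  {"twist": [0, 0, 0], "translation": [0.01, 0, 0.28], "gripper": 1},
  {"twist": [0, 0, 0], "translation": [0.01, 0, 0.35], "gripper": 1},
  {"twist": [0, 0, 0], "translation": [0.01, 0, 0.35], "gripper": 0.5},
  {"twist": [0, 0, 0], "translation": [0.01, 0, 0.35], "gripper": -0.15},
  {"twist": [0, 0, 0], "translation": [0.01, 0, 0.35], "gripper": -0.15},
  {"twist": [0, 0, 0], "translation": [0.01, 0, 0.35], "gripper": -0.15},
  {"twist": [0, 0, 0], "translation": [0.01, 0, 0.35], "gripper": -0.15},
  {"twist": [0, 0, 0], "translation": [0.01, 0, 0.35], "gripper": -0.15},
])

```text
time_s: 3.85
tool_pos: [0.5968, 0.0955, 0.4648]
tcp_rot: [-3.142, -0.0, 0.961]
contact_force: [0.4, 1.0, 0.4]
gripper_width: 0.422
grasp_force: 0.0
```

```bash
python3 - <<'E'
from h import *
s=env.observe();p0=s["tool_pos"];y0=s["tcp_rot"][2]
P=np.array([.729,.285]);v=p0[:2]-P;print(np.hypot(*v),np.degrees(np.arctan2(v[1],v[0])))
L=[]
for k in range(1,14):
    a=-k*.1;c,q=np.cos(a),np.sin(a)
    w=P+np.array([[c,-q],[q,c]])@v; L.append((*w,.465,y0+a))
go(L)
print(L[-1])
im=env.get_image("scene");cv2.imwrite("pics/s2.png",cv2.resize(im["color"][140:270,190:380,::-1],None,fx=4.2,fy=4.2,interpolation=2))
E
```

```text
0.23110929042002556 -124.89963983262409
t 3.85 pos [0.5968 0.0955 0.4648] rot [-3.1416e+00 -1.0000e-04  9.6150e-01] F [0.4 1.  0.4] g 0.422 0.0
[-0.0, -0.0, 0.032] [0.004, -0.077, -0.001]
[-0.0, -0.0, 0.064] [0.015, -0.153, -0.001]
[-0.0, -0.0, 0.095] [0.034, -0.228, -0.001]
[-0.0, -0.0, 0.127] [0.061, -0.3, -0.001]
[-0.0, -0.0, 0.159] [0.094, -0.369, -0.001]
[-0.0, -0.0, 0.191] [0.134, -0.435, -0.001]
[-0.0, -0.0, 0.223] [0.181, -0.496, -0.001]
[-0.0, -0.0, 0.255] [0.234, -0.553, -0.001]
[-0.0, -0.0, 0.286] [0.291, -0.604, -0.001]
[-0.0, -0.0, 0.318] [0.354, -0.648, -0.001]
[-0.0, -0.0, 0.35] [0.421, -0.687, -0.001]
[-0.0, -0.0, 0.382] [0.491, -0.718, -0.001]
[-0.0, -0.0, 0.414] [0.564, -0.742, -0.001]
(np.float64(0.5109912574318609), np.float64(0.36170522982369974), 0.465, np.float64(-0.33853201228872853))
```

View pics/s2.png

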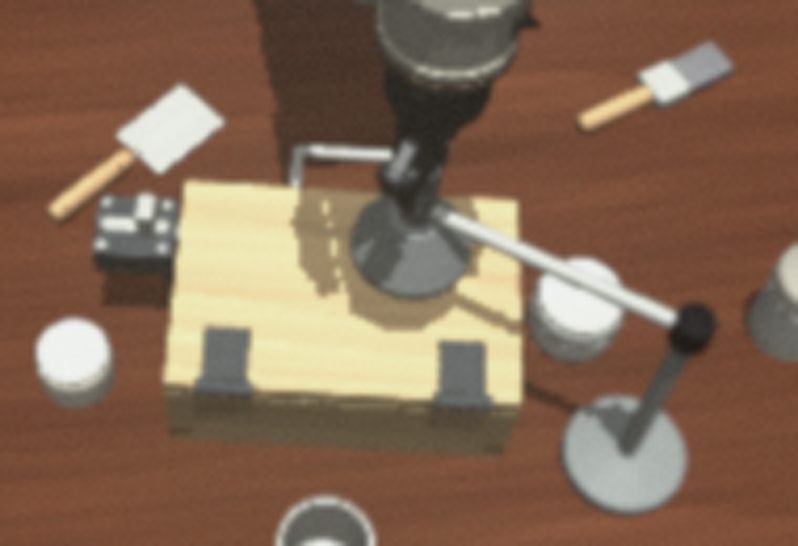

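The picture shows the fingers either side of the neck, near (415,180), with the shade untouched. Next I swing the lamp.

Call:
arm_command([
  {"twist": [0, 0, 0.016], "translation": [0.002, -0.038, 0], "gripper": -0.15},
  {"twist": [0, 0, 0.032], "translation": [0.004, -0.077, 0], "gripper": -0.15},
  {"twist": [0, 0, 0.064], "translation": [0.015, -0.153, 0], "gripper": -0.15},
  {"twist": [0, 0, 0.095], "translation": [0.034, -0.228, 0], "gripper": -0.15},
  {"twist": [0, 0, 0.127], "translation": [0.061, -0.3, 0], "gripper": -0.15},
  {"twist": [0, 0, 0.159], "translation": [0.094, -0.369, 0], "gripper": -0.15},
  {"twist": [0, 0, 0.191], "translation": [0.134, -0.435, 0], "gripper": -0.15},
  {"twist": [0, 0, 0.223], "translation": [0.181, -0.496, 0], "gripper": -0.15},
  {"twist": [0, 0, 0.255], "translation": [0.234, -0.553, 0], "gripper": -0.15},
  {"twist": [0, 0, 0.286], "translation": [0.291, -0.604, 0], "gripper": -0.15},
])

```text
time_s: 5.15
tool_pos: [0.4979, 0.2712, 0.4649]
tcp_rot: [3.141, -0.0, 0.059]
contact_force: [2.4, -2.7, -0.0]
gripper_width: 0.423
grasp_force: 1.5
```

```bash
python3 - <<'E'
from h import *
s=env.observe();p0=s["tool_pos"];y0=s["tcp_rot"][2]
P=np.array([.729,.285]);v=p0[:2]-P;print(np.hypot(*v),np.degrees(np.arctan2(v[1],v[0])))
L=[]
for k in range(1,6):
    a=-k*.1;c,q=np.cos(a),np.sin(a)
    w=P+np.array([[c,-q],[q,c]])@v*.2305/np.hypot(*v); L.append((*w,.465,y0+a))
go(L);print(s["joints"])
E
```

```text
0.23155830910077882 -176.5917064199209
t 5.15 pos [0.4979 0.2712 0.4649] rot [ 3.1411 -0.      0.0594] F [ 2.4 -2.7 -0. ] g 0.423 1.5264131873846054
[0.0, -0.0, 0.032] [0.007, -0.077, -0.0]
[0.0, -0.0, 0.064] [0.019, -0.153, -0.001]
[0.0, -0.0, 0.095] [0.038, -0.227, -0.001]
[0.0, -0.0, 0.127] [0.064, -0.299, -0.001]
[0.0, -0.0, 0.159] [0.098, -0.368, -0.001]
[ 3.63107998e-01  1.21018354e-01  1.35068052e+00 -5.31974569e-04
  1.67001602e+00  1.87443580e+00]
```

Call:
arm_command([
  {"twist": [0, 0, 0.032], "translation": [0.005, -0.077, 0], "gripper": -0.15},
  {"twist": [0, 0, 0.064], "translation": [0.018, -0.153, 0], "gripper": -0.15},
  {"twist": [0, 0, 0.095], "translation": [0.037, -0.227, 0], "gripper": -0.15},
  {"twist": [0, 0, 0.115], "translation": [0.052, -0.27, 0], "gripper": -0.15},
  {"twist": [0, 0, 0.115], "translation": [0.052, -0.27, 0], "gripper": -0.15},
  {"twist": [0, 0, 0.115], "translation": [0.052, -0.25, 0], "gripper": 0.5},
  {"twist": [0, 0, 0.115], "translation": [0.052, -0.25, 0], "gripper": 0.5},
  {"twist": [0, 0, 0.115], "translation": [0.052, -0.25, -0.1], "gripper": 0.5},
  {"twist": [0, 0, 0.115], "translation": [0.052, -0.25, -0.25], "gripper": 0.5},
  {"twist": [0, 0, 0.115], "translation": [0.052, -0.25, -0.35], "gripper": 0.5},
])

```text
time_s: 6.4
tool_pos: [0.5086, 0.3458, 0.5722]
tcp_rot: [-3.14, -0.001, -0.298]
contact_force: [0.9, -0.3, 0.1]
gripper_width: 0.748
grasp_force: 0.0
```

```bash
python3 - <<'E'
from h import *
# handle approach: bar across chest x; tool y along chest x => yaw_tool = 1.571-.178 or -1.571-.178
for y in(1.393,-1.749): go([(.445,.071,.57,y),(.445,.071,.36,y)])
im=env.get_image("top");cv2.imwrite("pics/t2.png",cv2.resize(im["color"][110:260,140:340,::-1],None,fx=4,fy=4,interpolation=2))
E
```

```text
t 6.4 pos [0.5086 0.3458 0.5722] rot [-3.1401e+00 -1.4000e-03 -2.9830e-01] F [ 0.9 -0.3  0.1] g 0.748 0.0
[0.0, -0.001, -0.538] [0.067, 0.938, 0.006]
[0.0, -0.001, -0.538] [0.066, 0.939, 0.706]
t 6.4 pos [0.5086 0.3458 0.5722] rot [-3.1401e+00 -1.4000e-03 -2.9830e-01] F [ 0.9 -0.3  0.1] g 0.748 0.0
[-0.001, -0.0, 0.462] [0.067, 0.938, 0.006]
[-0.001, -0.0, 0.462] [0.066, 0.939, 0.706]
```

View pics/t2.png

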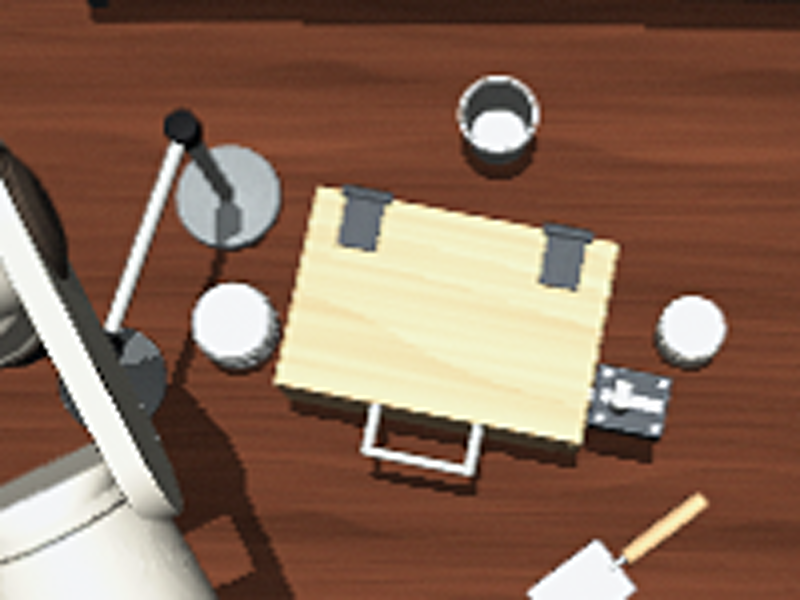

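The lamp head now sits at (115,375) in this crop, well left of the lid, and nothing else has moved. Next is the handle.

Call:
arm_command([
  {"twist": [0, 0, -0.055], "translation": [0, 0.1, 0], "gripper": 0.5},
  {"twist": [0, 0, -0.11], "translation": [0.02, 0.22, 0], "gripper": 0.2},
  {"twist": [0, 0, -0.165], "translation": [0.04, 0.34, 0], "gripper": -0.15},
  {"twist": [0, 0, -0.22], "translation": [0.06, 0.46, 0], "gripper": -0.15},
  {"twist": [0, 0, -0.275], "translation": [0.067, 0.58, 0], "gripper": -0.15},
  {"twist": [0, 0, -0.33], "translation": [0.067, 0.7, 0], "gripper": -0.15},
  {"twist": [0, 0, -0.385], "translation": [0.067, 0.82, 0], "gripper": -0.15},
  {"twist": [0, 0, -0.44], "translation": [0.067, 0.94, 0], "gripper": -0.15},
  {"twist": [0, 0, -0.495], "translation": [0.067, 0.94, 0.2], "gripper": -0.15},
  {"twist": [0, 0, -0.538], "translation": [0.067, 0.94, 0.35], "gripper": -0.15},
])

```text
time_s: 7.7
tool_pos: [0.4446, 0.0703, 0.4629]
tcp_rot: [3.141, -0.0, 1.396]
contact_force: [1.0, 0.3, 0.1]
gripper_width: 0.423
grasp_force: 0.0
```

```bash
cat >> h.py <<'E'
YAW=-.178; O=np.array([.588,.047,0])
def wld(p): return O+Rm([0,0,YAW]).apply(p)
def grasp(g,beta,yaw=YAW+np.pi/2):
    """rows for grasp point g (world), tool up-axis leaning by beta about chest y"""
    from scipy.spatial.transform import Rotation as Q
    s=env.observe(); R0=Rm(s["tcp_rot"])
    ey=Rm([0,0,YAW]).apply([0,1,0]); Rt=Q.from_rotvec(ey*beta)*Q.from_euler("z",yaw)*Q.from_euler("x",np.pi)
    p=np.array(g)-Rt.apply([0,0,.155])
    print(np.round((R0.inv()*Rt).as_rotvec()/np.pi,3).tolist(),np.round(R0.inv().apply(p-s["tool_pos"])/.3,3).tolist(),"tcp",p.round(3))
E
python3 - <<'E'
from h import *
go([]); grasp(wld([-.145,0,.111]),0); print(wld([-.145,0,.11]))
E
```

```text
t 7.7 pos [0.4446 0.0703 0.4629] rot [ 3.1413e+00 -2.0000e-04  1.3959e+00] F [1.  0.3 0.1] g 0.423 0.0
[0.0, -0.0, 0.001] [0.008, 0.001, 0.656] tcp [0.445 0.073 0.266]
[0.44529103 0.07267392 0.11      ]
```

Call:
arm_command([
  {"twist": [0, 0, 0], "translation": [0.008, 0, 0.15], "gripper": -0.15},
  {"twist": [0, 0, 0], "translation": [0.008, 0, 0.3], "gripper": -0.15},
  {"twist": [0, 0, 0], "translation": [0.008, 0, 0.43], "gripper": -0.15},
  {"twist": [0, 0, 0], "translation": [0.008, 0, 0.55], "gripper": -0.15},
  {"twist": [0, 0, 0], "translation": [0.008, 0, 0.62], "gripper": -0.15},
  {"twist": [0, 0, 0], "translation": [0.008, 0, 0.656], "gripper": -0.15},
  {"twist": [0, 0, 0], "translation": [0.008, 0, 0.656], "gripper": -1},
  {"twist": [0, 0, 0], "translation": [0.008, 0, 0.656], "gripper": -1},
  {"twist": [0, 0, 0], "translation": [0.008, 0, 0.656], "gripper": -1},
  {"twist": [0, 0, 0], "translation": [0.008, 0, 0.656], "gripper": -1},
])

```text
time_s: 8.95
tool_pos: [0.4461, 0.0734, 0.2687]
tcp_rot: [3.14, -0.0, 1.392]
contact_force: [4.1, -2.7, 2.5]
gripper_width: 0.088
grasp_force: 58.8
```

Call:
arm_command([
  {"twist": [0, 0, 0], "translation": [0, 0, 0], "gripper": -1},
  {"twist": [0, 0, 0], "translation": [0, 0, -0.005], "gripper": -1},
  {"twist": [0, 0, 0], "translation": [0, 0, -0.01], "gripper": -1},
  {"twist": [0, 0, 0], "translation": [0, 0, -0.015], "gripper": -1},
  {"twist": [0, 0, 0], "translation": [0, 0, -0.02], "gripper": -1},
  {"twist": [0, 0, 0], "translation": [0, 0, -0.025], "gripper": -1},
  {"twist": [0, 0, 0], "translation": [0, 0, -0.025], "gripper": -1},
  {"twist": [0, 0, 0], "translation": [0, 0, -0.025], "gripper": -1},
  {"twist": [0, 0, 0], "translation": [0, 0, -0.025], "gripper": -1},
  {"twist": [0, 0, 0], "translation": [0, 0, -0.025], "gripper": -1},
])

```text
time_s: 10.2
tool_pos: [0.4461, 0.0734, 0.276]
tcp_rot: [3.14, -0.0, 1.392]
contact_force: [7.2, -3.4, -3.3]
gripper_width: 0.088
grasp_force: 58.5
```

Call:
arm_command([
  {"twist": [0, 0, 0], "translation": [0, 0, -0.004], "gripper": -1},
  {"twist": [0, 0, 0], "translation": [0, 0, -0.008], "gripper": -1},
  {"twist": [0, 0, 0], "translation": [0, 0, -0.012], "gripper": -1},
  {"twist": [0, 0, 0], "translation": [0, 0, -0.016], "gripper": -1},
  {"twist": [0, 0, 0], "translation": [0, 0, -0.016], "gripper": -1},
  {"twist": [0, 0, 0], "translation": [0, 0, -0.016], "gripper": -1},
  {"twist": [0, 0, 0], "translation": [0, 0, -0.016], "gripper": -1},
  {"twist": [0, 0, 0], "translation": [0, 0, -0.016], "gripper": -1},
  {"twist": [0, 0, 0], "translation": [0, 0, -0.016], "gripper": -1},
  {"twist": [0, 0, 0], "translation": [0, 0, -0.016], "gripper": -1},
])

```text
time_s: 11.45
tool_pos: [0.4462, 0.0733, 0.2798]
tcp_rot: [3.14, -0.0, 1.392]
contact_force: [16.7, -2.1, -21.7]
gripper_width: 0.089
grasp_force: 58.1
```

The lid is caught: the pull went to about 22 N after 11 mm of lift. I'll lower it, let go, and move to the catch.

Call:
arm_command([
  {"twist": [0, 0, 0], "translation": [0, 0, 0.015], "gripper": -1},
  {"twist": [0, 0, 0], "translation": [0, 0, 0.03], "gripper": -1},
  {"twist": [0, 0, 0], "translation": [0, 0, 0.04], "gripper": -1},
  {"twist": [0, 0, 0], "translation": [0, 0, 0.04], "gripper": -1},
  {"twist": [0, 0, 0], "translation": [0, 0, 0.04], "gripper": -0.15},
  {"twist": [0, 0, 0], "translation": [0, 0, 0.04], "gripper": -0.15},
  {"twist": [0, 0, 0], "translation": [0, 0, 0.04], "gripper": -0.15},
  {"twist": [0, 0, 0], "translation": [0, 0, -0.1], "gripper": -0.15},
  {"twist": [0, 0, 0], "translation": [0, 0, -0.3], "gripper": -0.15},
  {"twist": [0, 0, 0], "translation": [0, 0, -0.5], "gripper": -0.15},
])

```text
time_s: 12.7
tool_pos: [0.4453, 0.0735, 0.4321]
tcp_rot: [-3.141, -0.0, 1.392]
contact_force: [1.7, -0.3, -0.2]
gripper_width: 0.427
grasp_force: 0.0
```

```bash
python3 - <<'E'
from h import *
go([]); t=wld([-.05,-.179,0]);print(t)
grasp([*t[:2],.275],0,YAW); grasp([*t[:2],.150],0,YAW)
im=env.get_image("scene");cv2.imwrite("pics/s3.png",cv2.resize(im["color"][150:270,190:350,::-1],None,fx=5,fy=5,interpolation=2))
E
```

```text
t 12.7 pos [0.4453 0.0735 0.4321] rot [-3.1412e+00 -1.0000e-04  1.3919e+00] F [ 1.7 -0.3 -0.2] g 0.427 0.0
[ 0.507096   -0.12031868  0.        ]
[-0.0, 0.0, 0.5] [-0.599, 0.318, 0.007] tcp [ 0.507 -0.12   0.43 ]
[-0.0, 0.0, 0.5] [-0.599, 0.318, 0.423] tcp [ 0.507 -0.12   0.305]
```

View pics/s3.png

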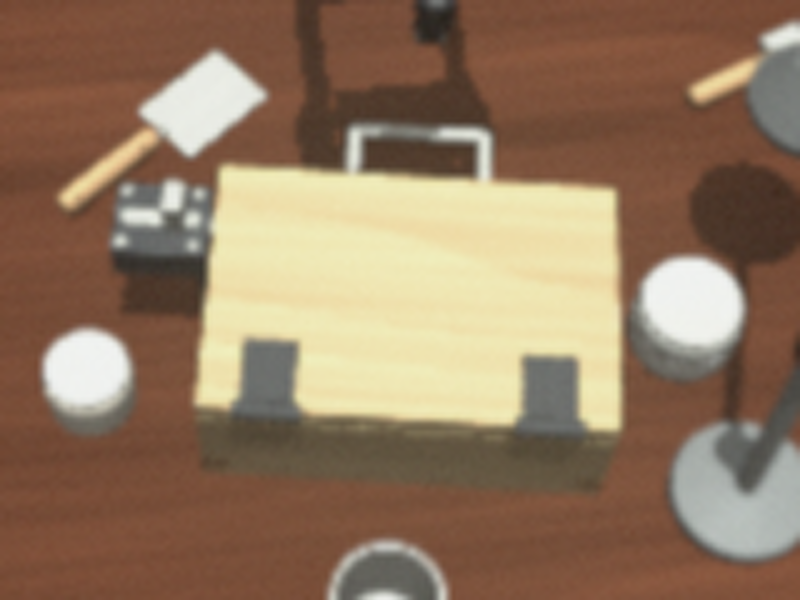

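The picture shows the lid shut, the handle free, and the catch tab at (174,195).

Call:
arm_command([
  {"twist": [0, 0, 0.055], "translation": [-0.06, 0.03, 0], "gripper": -0.15},
  {"twist": [0, 0, 0.11], "translation": [-0.15, 0.08, 0], "gripper": -0.15},
  {"twist": [0, 0, 0.165], "translation": [-0.25, 0.13, 0], "gripper": -0.15},
  {"twist": [0, 0, 0.22], "translation": [-0.35, 0.19, 0], "gripper": -0.15},
  {"twist": [0, 0, 0.275], "translation": [-0.45, 0.24, 0], "gripper": -0.15},
  {"twist": [0, 0, 0.33], "translation": [-0.55, 0.29, 0], "gripper": -0.15},
  {"twist": [0, 0, 0.385], "translation": [-0.599, 0.318, 0], "gripper": -0.15},
  {"twist": [0, 0, 0.44], "translation": [-0.599, 0.318, 0], "gripper": -0.15},
  {"twist": [0, 0, 0.495], "translation": [-0.599, 0.318, 0], "gripper": -0.15},
  {"twist": [0, 0, 0.5], "translation": [-0.599, 0.318, 0.05], "gripper": -0.15},
])

```text
time_s: 14.0
tool_pos: [0.5077, -0.1204, 0.4153]
tcp_rot: [3.141, -0.001, -0.179]
contact_force: [0.7, -0.8, -0.6]
gripper_width: 0.426
grasp_force: 0.0
```

```bash
python3 - <<'E'
from h import *
go([]); t=wld([-.05,-.179,0])
grasp([*t[:2],.150],0,YAW)
E
```

```text
t 14.0 pos [ 0.5077 -0.1204  0.4153] rot [ 3.1414e+00 -1.5000e-03 -1.7890e-01] F [ 0.7 -0.8 -0.6] g 0.426 0.0
[0.0, -0.0, -0.0] [-0.003, 0.0, 0.368] tcp [ 0.507 -0.12   0.305]
```

Call:
arm_command([
  {"twist": [0, 0, 0], "translation": [-0.003, 0, 0.12], "gripper": -0.15},
  {"twist": [0, 0, 0], "translation": [-0.003, 0, 0.22], "gripper": -0.15},
  {"twist": [0, 0, 0], "translation": [-0.003, 0, 0.3], "gripper": -0.15},
  {"twist": [0, 0, 0], "translation": [-0.003, 0, 0.35], "gripper": -0.15},
  {"twist": [0, 0, 0], "translation": [-0.003, 0, 0.368], "gripper": -0.15},
  {"twist": [0, 0, 0], "translation": [-0.003, 0, 0.368], "gripper": -0.15},
  {"twist": [0, 0, 0], "translation": [-0.003, 0, 0.368], "gripper": -1},
  {"twist": [0, 0, 0], "translation": [-0.003, 0, 0.368], "gripper": -1},
  {"twist": [0, 0, 0], "translation": [-0.003, 0, 0.368], "gripper": -1},
  {"twist": [0, 0, 0], "translation": [-0.003, 0, 0.368], "gripper": -1},
])

```text
time_s: 15.25
tool_pos: [0.5068, -0.1202, 0.3058]
tcp_rot: [3.141, -0.001, -0.179]
contact_force: [-1.4, 0.4, 6.9]
gripper_width: 0.173
grasp_force: 58.8
```

Call:
arm_command([
  {"twist": [0, 0, 0], "translation": [0, 0.005, 0], "gripper": -1},
  {"twist": [0, 0, 0], "translation": [0, 0.015, 0], "gripper": -1},
  {"twist": [0, 0, 0], "translation": [0, 0.025, 0], "gripper": -1},
  {"twist": [0, 0, 0], "translation": [0, 0.035, 0], "gripper": -1},
  {"twist": [0, 0, 0], "translation": [0, 0.045, 0], "gripper": -1},
  {"twist": [0, 0, 0], "translation": [0, 0.055, 0], "gripper": -1},
  {"twist": [0, 0, 0], "translation": [0, 0.065, 0], "gripper": -1},
  {"twist": [0, 0, 0], "translation": [0, 0.065, 0], "gripper": -1},
  {"twist": [0, 0, 0], "translation": [0, 0.065, 0], "gripper": -1},
  {"twist": [0, 0, 0], "translation": [0, 0.065, 0], "gripper": -1},
])

```text
time_s: 16.5
tool_pos: [0.5034, -0.1395, 0.3057]
tcp_rot: [3.141, -0.002, -0.179]
contact_force: [-0.8, -2.2, 6.6]
gripper_width: 0.177
grasp_force: 58.8
```

Call:
arm_command([
  {"twist": [0, 0, 0], "translation": [0, 0.003, 0], "gripper": -1},
  {"twist": [0, 0, 0], "translation": [0, 0.006, 0], "gripper": -1},
  {"twist": [0, 0, 0], "translation": [0, 0.009, 0], "gripper": -1},
  {"twist": [0, 0, 0], "translation": [0, 0.012, 0], "gripper": -1},
  {"twist": [0, 0, 0], "translation": [0, 0.014, 0], "gripper": -1},
  {"twist": [0, 0, 0], "translation": [0, 0.014, 0], "gripper": -1},
  {"twist": [0, 0, 0], "translation": [0, 0.014, 0], "gripper": -1},
  {"twist": [0, 0, 0], "translation": [0, 0.014, 0], "gripper": -1},
  {"twist": [0, 0, 0], "translation": [0, 0.014, 0], "gripper": -1},
  {"twist": [0, 0, 0], "translation": [0, 0.014, 0], "gripper": -1},
])

```text
time_s: 17.75
tool_pos: [0.5028, -0.1426, 0.3057]
tcp_rot: [-3.139, -0.002, -0.178]
contact_force: [2.6, 13.4, 7.8]
gripper_width: 0.176
grasp_force: 59.4
```

The stop was reached, with the force rising to 13 N at about 23 mm of travel. Now I release and go back to the handle.

Call:
arm_command([
  {"twist": [0, 0, 0], "translation": [0, -0.003, 0], "gripper": -1},
  {"twist": [0, 0, 0], "translation": [0, -0.003, 0], "gripper": -0.15},
  {"twist": [0, 0, 0], "translation": [0, -0.003, 0], "gripper": -0.15},
  {"twist": [0, 0, 0], "translation": [0, -0.003, 0], "gripper": -0.15},
  {"twist": [0, 0, 0], "translation": [0, -0.003, -0.05], "gripper": -0.15},
  {"twist": [0, 0, 0], "translation": [0, -0.003, -0.15], "gripper": -0.15},
  {"twist": [0, 0, 0], "translation": [0, -0.003, -0.3], "gripper": -0.15},
  {"twist": [0, 0, 0], "translation": [0, -0.003, -0.42], "gripper": -0.15},
  {"twist": [0, 0, 0], "translation": [0, -0.003, -0.42], "gripper": -0.15},
  {"twist": [0, 0, 0], "translation": [0, -0.003, -0.42], "gripper": -0.15},
])

```text
time_s: 19.0
tool_pos: [0.5025, -0.1426, 0.4308]
tcp_rot: [-3.141, 0.0, -0.179]
contact_force: [-0.2, 0.4, -0.0]
gripper_width: 0.423
grasp_force: 0.0
```

```bash
python3 - <<'E'
from h import *
go([]); h=np.array([.446,.0734])
grasp([*h,.277],0); grasp([*h,.113],0)
im=env.get_image("top");cv2.imwrite("pics/t3.png",cv2.resize(im["color"][140:250,175:325,::-1],None,fx=5,fy=5,interpolation=2))
E
```

```text
t 19.0 pos [ 0.5025 -0.1426  0.4308] rot [-3.1415e+00  1.0000e-04 -1.7900e-01] F [-0.2  0.4 -0. ] g 0.423 0.0
[-0.0, 0.0, -0.5] [-0.314, -0.675, -0.004] tcp [0.446 0.073 0.432]
[-0.0, 0.0, -0.5] [-0.314, -0.675, 0.543] tcp [0.446 0.073 0.268]
```

View pics/t3.png

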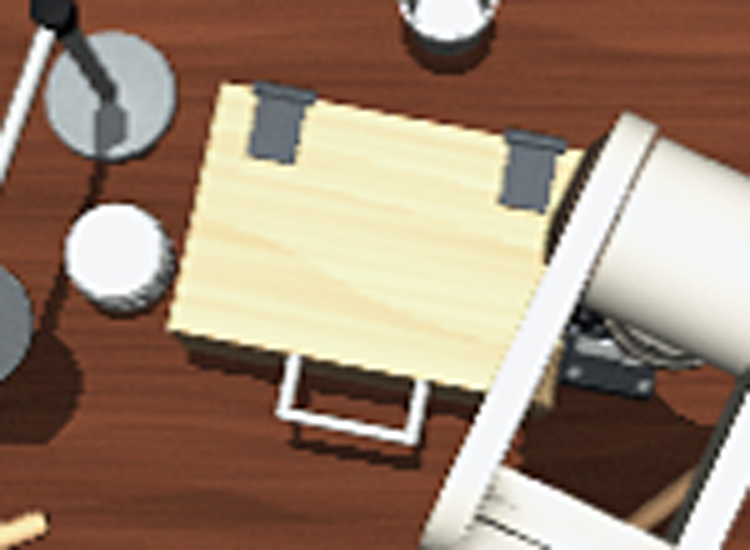

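The arm hides the catch here, but the lid and handle haven't moved, with the bar at (283,413)–(413,440).

Call:
arm_command([
  {"twist": [0, 0, -0.055], "translation": [-0.03, -0.06, 0], "gripper": -0.15},
  {"twist": [0, 0, -0.11], "translation": [-0.08, -0.17, 0], "gripper": -0.15},
  {"twist": [0, 0, -0.165], "translation": [-0.13, -0.28, 0], "gripper": -0.15},
  {"twist": [0, 0, -0.22], "translation": [-0.18, -0.39, 0], "gripper": -0.15},
  {"twist": [0, 0, -0.275], "translation": [-0.23, -0.5, 0], "gripper": -0.15},
  {"twist": [0, 0, -0.33], "translation": [-0.28, -0.6, 0], "gripper": -0.15},
  {"twist": [0, 0, -0.385], "translation": [-0.314, -0.675, 0], "gripper": -0.15},
  {"twist": [0, 0, -0.44], "translation": [-0.314, -0.675, 0], "gripper": -0.15},
  {"twist": [0, 0, -0.495], "translation": [-0.314, -0.675, 0], "gripper": -0.15},
  {"twist": [0, 0, -0.5], "translation": [-0.314, -0.675, 0.02], "gripper": -0.15},
])

```text
time_s: 20.3
tool_pos: [0.446, 0.0735, 0.4242]
tcp_rot: [-3.141, 0.0, 1.392]
contact_force: [0.3, 0.2, -0.9]
gripper_width: 0.423
grasp_force: 0.0
```

```bash
python3 - <<'E'
from h import *
go([]); grasp([.446,.0734,.113],0)
E
```

```text
t 20.3 pos [0.446  0.0735 0.4242] rot [-3.1409  0.      1.3918] F [ 0.3  0.2 -0.9] g 0.423 0.0
[-0.0, 0.0, -0.0] [-0.0, 0.0, 0.521] tcp [0.446 0.073 0.268]
```

Call:
arm_command([
  {"twist": [0, 0, 0], "translation": [0, 0, 0.15], "gripper": -0.15},
  {"twist": [0, 0, 0], "translation": [0, 0, 0.3], "gripper": -0.15},
  {"twist": [0, 0, 0], "translation": [0, 0, 0.42], "gripper": -0.15},
  {"twist": [0, 0, 0], "translation": [0, 0, 0.49], "gripper": -0.15},
  {"twist": [0, 0, 0], "translation": [0, 0, 0.521], "gripper": -0.15},
  {"twist": [0, 0, 0], "translation": [0, 0, 0.521], "gripper": -0.15},
  {"twist": [0, 0, 0], "translation": [0, 0, 0.521], "gripper": -1},
  {"twist": [0, 0, 0], "translation": [0, 0, 0.521], "gripper": -1},
  {"twist": [0, 0, 0], "translation": [0, 0, 0.521], "gripper": -1},
  {"twist": [0, 0, 0], "translation": [0, 0, 0.521], "gripper": -1},
])

```text
time_s: 21.55
tool_pos: [0.4462, 0.0734, 0.2694]
tcp_rot: [3.14, -0.0, 1.392]
contact_force: [-1.1, -0.4, 6.8]
gripper_width: 0.093
grasp_force: 58.6
```

Call:
arm_command([
  {"twist": [0, 0, 0], "translation": [0, 0, -0.01], "gripper": -1},
  {"twist": [0, 0, 0], "translation": [0, 0, -0.02], "gripper": -1},
  {"twist": [0, 0, 0], "translation": [0, 0, -0.03], "gripper": -1},
  {"twist": [0, 0, 0], "translation": [0, 0, -0.04], "gripper": -1},
  {"twist": [0, 0, 0], "translation": [0, 0, -0.05], "gripper": -1},
  {"twist": [0, 0, 0], "translation": [0, 0, -0.055], "gripper": -1},
  {"twist": [0, 0, 0], "translation": [0, 0, -0.055], "gripper": -1},
  {"twist": [0, 0, 0], "translation": [0, 0, -0.055], "gripper": -1},
  {"twist": [0, 0, 0], "translation": [0, 0, -0.055], "gripper": -1},
  {"twist": [0, 0, 0], "translation": [0, 0, -0.055], "gripper": -1},
])

```text
time_s: 22.8
tool_pos: [0.4465, 0.0734, 0.2855]
tcp_rot: [3.14, -0.0, 1.392]
contact_force: [9.2, -0.5, -3.3]
gripper_width: 0.089
grasp_force: 58.5
```

```bash
python3 - <<'E'
from h import *
go([])
s=env.observe(); g=s["tool_pos"]+Rm(s["tcp_rot"]).apply([0,0,.155]); print(g)
# keep actual bar-in-grip offset: bar at z=.11 when grasp at start; lift known ~16mm
import sys
ex=Rm([0,0,YAW]).apply([1,0,0]); L=.245
z0=g[2]-.0165; th0=np.arcsin(.0165/L)
for k in range(1,11):
    th=th0+(np.radians(45)-th0)*k/10; b=-np.radians(25)*k/10
    p=g+ex*L*(np.cos(th0)-np.cos(th))+np.array([0,0,L*(np.sin(th)-np.sin(th0))])
    grasp(p,b)
E
```

```text
t 22.8 pos [0.4465 0.0734 0.2855] rot [ 3.1396e+00 -4.0000e-04  1.3917e+00] F [ 9.2 -0.5 -3.3] g 0.089 58.487672209739685
[0.44681856 0.07338659 0.13049893]
[-0.013, -0.0, -0.0] [0.0, -0.015, -0.058] tcp [0.442 0.074 0.303]
[-0.027, -0.0, -0.0] [0.0, -0.027, -0.114] tcp [0.438 0.075 0.32 ]
[-0.041, -0.0, -0.0] [0.0, -0.035, -0.169] tcp [0.436 0.075 0.336]
[-0.055, -0.0, -0.0] [0.0, -0.039, -0.221] tcp [0.435 0.076 0.352]
[-0.069, -0.0, -0.0] [0.0, -0.039, -0.271] tcp [0.435 0.076 0.367]
[-0.083, -0.0, -0.0] [0.0, -0.035, -0.318] tcp [0.436 0.075 0.381]
[-0.097, -0.0, -0.0] [0.0, -0.026, -0.362] tcp [0.439 0.075 0.394]
[-0.11, -0.0, -0.0] [0.0, -0.014, -0.403] tcp [0.442 0.074 0.406]
[-0.124, -0.0, -0.0] [0.0, 0.002, -0.44] tcp [0.447 0.073 0.418]
[-0.138, -0.0, -0.0] [0.0, 0.021, -0.474] tcp [0.452 0.072 0.428]
```

The lid is free: it rose 16 mm at only 3 N. Now I lift it along the arc, leaning the gripper back.

Call:
arm_command([
  {"twist": [-0.006, 0, 0], "translation": [0, -0.008, -0.029], "gripper": -1},
  {"twist": [-0.013, 0, 0], "translation": [0, -0.015, -0.058], "gripper": -1},
  {"twist": [-0.02, 0, 0], "translation": [0, -0.021, -0.086], "gripper": -1},
  {"twist": [-0.027, 0, 0], "translation": [0, -0.027, -0.114], "gripper": -1},
  {"twist": [-0.034, 0, 0], "translation": [0, -0.031, -0.142], "gripper": -1},
  {"twist": [-0.041, 0, 0], "translation": [0, -0.035, -0.169], "gripper": -1},
  {"twist": [-0.048, 0, 0], "translation": [0, -0.037, -0.195], "gripper": -1},
  {"twist": [-0.055, 0, 0], "translation": [0, -0.039, -0.221], "gripper": -1},
  {"twist": [-0.055, 0, 0], "translation": [0, -0.039, -0.221], "gripper": -1},
  {"twist": [-0.055, 0, 0], "translation": [0, -0.039, -0.221], "gripper": -1},
])

```text
time_s: 24.05
tool_pos: [0.4335, 0.0758, 0.3514]
tcp_rot: [2.971, -0.0, 1.392]
contact_force: [-16.1, 4.9, 4.0]
gripper_width: 0.091
grasp_force: 58.9
```

```bash
python3 - <<'E'
from h import *
go([])
s=env.observe(); g=s["tool_pos"]+Rm(s["tcp_rot"]).apply([0,0,.155]); print(g)
ex=Rm([0,0,YAW]).apply([1,0,0]); L=.245
th0=np.arcsin((g[2]-.114)/L); print("lid deg",np.degrees(th0))
for k in range(1,9):
    th=th0+(np.radians(45)-th0)*k/8; b=-np.radians(10+15*k/8)
    grasp(g+ex*L*(np.cos(th0)-np.cos(th))+np.array([0,0,L*(np.sin(th)-np.sin(th0))]),b)
E
```

```text
t 24.05 pos [0.4335 0.0758 0.3514] rot [ 2.9714 -0.      1.3921] F [-16.1   4.9   4. ] g 0.091 58.88624668121338
[0.45938151 0.07113476 0.19864597]
lid deg 20.211938080940545
[-0.012, 0.0, -0.0] [-0.0, 0.004, -0.037] tcp [0.433 0.076 0.363]
[-0.022, 0.0, -0.0] [-0.0, 0.012, -0.073] tcp [0.433 0.076 0.374]
[-0.033, 0.0, -0.0] [-0.0, 0.022, -0.106] tcp [0.435 0.076 0.384]
[-0.043, 0.0, -0.0] [-0.0, 0.034, -0.138] tcp [0.437 0.075 0.394]
[-0.053, 0.0, -0.0] [-0.0, 0.048, -0.167] tcp [0.439 0.075 0.403]
[-0.064, 0.0, -0.0] [-0.0, 0.064, -0.194] tcp [0.442 0.074 0.412]
[-0.074, 0.0, -0.0] [0.0, 0.081, -0.219] tcp [0.446 0.073 0.42 ]
[-0.085, 0.0, -0.0] [0.0, 0.1, -0.241] tcp [0.451 0.073 0.428]
```

Call:
arm_command([
  {"twist": [-0.012, 0, 0], "translation": [0, -0.004, -0.037], "gripper": -1},
  {"twist": [-0.022, 0, 0], "translation": [0, 0.004, -0.073], "gripper": -1},
  {"twist": [-0.033, 0, 0], "translation": [0, 0.014, -0.106], "gripper": -1},
  {"twist": [-0.043, 0, 0], "translation": [0, 0.026, -0.138], "gripper": -1},
  {"twist": [-0.053, 0, 0], "translation": [0, 0.04, -0.167], "gripper": -1},
  {"twist": [-0.058, 0, 0], "translation": [0, 0.048, -0.181], "gripper": -1},
  {"twist": [-0.064, 0, 0], "translation": [0, 0.056, -0.194], "gripper": -1},
  {"twist": [-0.064, 0, 0], "translation": [0, 0.056, -0.194], "gripper": -1},
  {"twist": [-0.064, 0, 0], "translation": [0, 0.056, -0.194], "gripper": -1},
  {"twist": [-0.064, 0, 0], "translation": [0, 0.056, -0.194], "gripper": -1},
])

```text
time_s: 25.3
tool_pos: [0.4401, 0.0746, 0.4132]
tcp_rot: [2.767, -0.0, 1.392]
contact_force: [-24.3, 5.0, 16.1]
gripper_width: 0.088
grasp_force: 63.2
```

```bash
python3 - <<'E'
from h import *
go([])
s=env.observe(); g=s["tool_pos"]+Rm(s["tcp_rot"]).apply([0,0,.155]); print(g)
ex=Rm([0,0,YAW]).apply([1,0,0]); L=.245
th0=np.arcsin((g[2]-.114)/L); print("lid deg",np.degrees(th0), "by x",np.degrees(np.arccos(1-(g-[.4465,.0734,0])@ex/L)))
for k in range(1,5):
    th=th0+(np.radians(45.5)-th0)*k/4; b=-np.radians(22+3*k/4)
    grasp(g+ex*L*(np.cos(th0)-np.cos(th))+np.array([0,0,L*(np.sin(th)-np.sin(th0))]),b)
im=env.get_image("scene");cv2.imwrite("pics/s4.png",cv2.resize(im["color"][120:290,150:390,::-1],None,fx=3.3,fy=3.3,interpolation=2))
E
```

```text
t 25.3 pos [0.4401 0.0746 0.4132] rot [ 2.7669e+00 -4.0000e-04  1.3921e+00] F [-24.3   5.   16.1] g 0.088 63.163660168647766
[0.49597334 0.06454809 0.26900335]
lid deg 39.2471439777873 by x 37.3578435628366
[-0.007, -0.0, -0.0] [0.0, 0.008, -0.011] tcp [0.441 0.074 0.417]
[-0.011, -0.0, -0.0] [0.0, 0.021, -0.02] tcp [0.444 0.074 0.421]
[-0.015, -0.0, -0.0] [0.0, 0.034, -0.03] tcp [0.446 0.073 0.425]
[-0.02, -0.0, -0.0] [0.0, 0.048, -0.038] tcp [0.449 0.073 0.429]
```

View pics/s4.png

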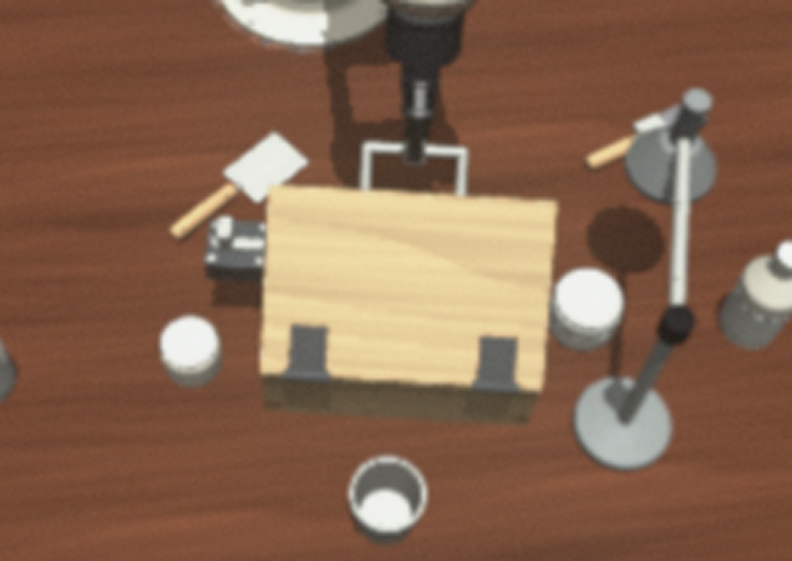

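The picture shows the lid about 40° up, with the fingers on the bar at (413,150), the tab slid outward at (225,228), and the lamp clear. One last small lift, easing off the inward push.

Call:
arm_command([
  {"twist": [0, 0, 0], "translation": [0, -0.003, -0.005], "gripper": -1},
  {"twist": [-0.004, 0, 0], "translation": [0, 0.004, -0.016], "gripper": -1},
  {"twist": [-0.008, 0, 0], "translation": [0, 0.016, -0.026], "gripper": -1},
  {"twist": [-0.012, 0, 0], "translation": [0, 0.029, -0.036], "gripper": -1},
  {"twist": [-0.017, 0, 0], "translation": [0, 0.042, -0.045], "gripper": -1},
  {"twist": [-0.017, 0, 0], "translation": [0, 0.042, -0.045], "gripper": -1},
  {"twist": [-0.017, 0, 0], "translation": [0, 0.042, -0.045], "gripper": -1},
  {"twist": [-0.017, 0, 0], "translation": [0, 0.042, -0.045], "gripper": -1},
  {"twist": [-0.017, 0, 0], "translation": [0, 0.042, -0.045], "gripper": -1},
  {"twist": [-0.017, 0, 0], "translation": [0, 0.042, -0.045], "gripper": -1},
])

```text
time_s: 26.6
tool_pos: [0.4476, 0.0732, 0.4288]
tcp_rot: [2.714, -0.0, 1.392]
contact_force: [0.5, 3.2, -3.3]
gripper_width: 0.09
grasp_force: 59.6
```

```bash
python3 - <<'E'
from h import *
go([])
s=env.observe(); g=s["tool_pos"]+Rm(s["tcp_rot"]).apply([0,0,.155]); print(g)
ex=Rm([0,0,YAW]).apply([1,0,0]); L=.245
print("lid deg",np.degrees(np.arcsin((g[2]-.114)/L)), "by x",np.degrees(np.arccos(1-(g-[.4465,.0734,0])@ex/L)))
E
```

```text
t 26.6 pos [0.4476 0.0732 0.4288] rot [ 2.7145e+00 -1.0000e-04  1.3919e+00] F [ 0.5  3.2 -3.3] g 0.09 59.56967890262604
[0.51077608 0.06177135 0.28767834]
lid deg 45.14477190804384 by x 42.828665672482494
```

```bash
python3 -c "
from bench import env
print(env.sign_off())"
```

```text
the job is handed in; nothing more can be done
None
```

The job is handed in: the lamp is swung clear, the first tug showed the lid was caught, the catch is slid out to its stop, and the lid is held by its handle at about 44°; the other things on the table looked undisturbed in the pictures.

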